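# Show the arched painted panel to the inspection camera

## Task

The paint cabinet's door stands open in the inspection camera's view: first push it shut until it seats on its catch. Then lift the arch-topped painted panel out of the drying rack and hold it up for the camera, right way up, plumb, over the crossbar at the end of the camera's rail (22 cm in front of the lens), its middle level with the lens and its painted face squarely towards the lens. Finish while still holding it there, steady in the air and clear of everything else, and leave the other panels, the jars, the bottle and the mug where they are.

Things in the scene. Friction and masses are not known exactly. Their poses are not given: they have to be found in the camera images.
- door (a joint): Hinge angle (rad) of the door of the low white paint cabinet: 0 shut, grows as it opens towards the robot; starts well open. Vertical hinge at the cabinet's front right (-y) edge. Door 236 mm wide, 15 thick, 18 to 183 mm above the table. Light friction, stays where left; in the last 0.1 rad a sprung catch resists with up to about 6 N, then holds it at its stop, 0. 16 N shuts it.
- door_hinge (a point): On the hinge axis, on the door's inner face, at the height of its top edge (183 mm above the table). Axes turn with the door: y from hinge to free edge, -x out of its outer face, z up. Shut, the inner face lies on the front of the cabinet (200 deep, 240 wide, 200 mm high).
- door_push (a point): On the door's outer face, 170 mm from the hinge, 12 mm below its top edge: a good place to push, towards the face. Axes as door_hinge. A steel pull knob sticks 26 mm out of the outer face 205 mm from the hinge, 78 mm above the table, well below this point.
- panel: Arch-topped plywood panel, 100 mm wide, 10 thick, 140 high (90 mm high rectangle, half circle of radius 50 on top), 0.06 to 0.13 kg. Origin: centre of its underside. x along its width, y out of its painted face, z up. Stands upright in one of three rack slots, painted face towards the rack's +y side; the other side is bare plywood.
- panel_center (a point): Middle of the arched panel (70 mm above its underside, mid-thickness), axes as panel.
- panel_top (a point): Top of the arch of the panel, 140 mm above its underside, mid-thickness: grip the panel below this point, across its 10 mm thickness (panel y).
- rack: Fixed wooden drying rack, 120 x 206 mm, 40 high, three parallel slots along x, 70 mm apart in y, each 13 mm wide; slot floor 12 mm and rib tops 40 mm above the table. Origin: centre of the underside. Each slot holds one panel, in any order.
- camera: Fixed black inspection camera on a stand; a flat aluminium rail on the table (6 mm high) runs from its foot, below the lens axis, to a 110 mm crossbar under the place where the panel is to be shown. Origin: under the stand's post, on the table; -x is the viewing direction, level; z up.
- lens (a point): Centre of the front of the camera's lens (62 mm barrel), 170 mm above the table. Axes as camera: the lens looks along -x.
- view_point (a point): The place in the air for the middle of the panel: on the lens axis, 220 mm in front of the lens, 170 mm above the table, straight above the rail's crossbar. Axes as camera.
- panel_square: Bystander: square-cornered panel, 100 mm wide, 10 mm thick, 125 mm high, in another slot. Origin: centre of the underside.
- panel_small: Bystander: small square-cornered panel, 75 mm wide, 10 mm thick, 100 mm high, in another slot. Origin: centre of the underside.
- mug: Bystander: white mug, 82 mm across, 95 mm high. Origin: centre of the underside.
- jar: Bystander: open glass water jar, 74 mm across, 85 mm high. Origin: centre of the underside.
- bottle: Bystander: white paint bottle, 56 mm across, 130 mm high. Origin: centre of the underside.
- paint_jar: Bystander: closed glass paint jar, 64 mm across, 80 mm high. Origin: centre of the underside.
Not all that is in view belongs to the job. Leave any purple look-alike of the panel alone.

How it is judged:
By the outcome, as a careful person would: the job done as asked, in the order asked, and still so for the second after the job is handed in, while the arm keeps its last pose, push and grip.
It also fails if it takes over 61 s, if anything falls off the work surface, if the arm or the gripper's body presses on something with over 40 N, if the wrist force passes 120 N, or if a joint passes its speed limit or range.

## Robot

A 6-joint arm with a two-finger parallel gripper is mounted at the origin on the work surface. World frame = base frame: x ahead of the robot, y to its left, z up, the work surface at z = 0. Lengths are in m, angles in rad, forces in N, time in s.
With the tool pointing down it reaches from about 0.325 to 0.75 m from the base axis. Payload 7.6 kg.
Tool frame: the origin (TCP) lies at the very end of the fingers, on their centre line; the grasp point (between the pads) lies 19 mm behind it; z points along the fingers, y is the line along which they close (so a half turn about z gives the same grasp; the last joint's range is limited). The gripper opens to 85 mm and grips with 20 to 120 N. Pads are 22 mm wide; open, the fingers measure 114 mm over their backs; the gripper's body (76 mm by 85 mm) begins 54 mm behind the grasp point. The pads swing forward as they close: fully open they stand 13 mm farther back than shut.
Start: joints at [-1.321, 0.052, 1.401, -0, 1.689, -0.07], TCP at [0.165, -0.498, 0.231] pointing down, gripper open.
Joint ranges: [-2.9, 2.9], [-0.91, 2.17], [0.12, 2.37], [-1.06, 4.2], [0.26, 2.73], [-2.93, 2.93]. Speed limits (rad/s): [2.57, 2.57, 3.01, 3.14, 3.14, 3.14].

## Interface

Orientations are given as a rotation vector (axis times angle).
In Python, from bench import telemetry, imaging, order gives the robot as it stands. The module is installed in compiled form; this text tells all that it offers.
- The arm moves only by the tool jog_arm, never from a script. Its argument "motion" is a list of rows, each a list of 4 numbers: the shift along the world's x, y, z in units of 0.5 m (1.0 is 0.5 m), then the turn about the world's z in units of 120 degrees (1.0 is 120 degrees). A call has 1 to 20 rows; each row is the pose to reach, as a shift and turn from the pose commanded when the call began; what a row does not reach only later rows make up. A row lasts 1/8 s, in which the tool goes at most 62.5 mm and 10.7 degrees, less where a joint would pass 70% of its speed; a pose out of reach is approached as far as the arm can. A call with a number of a shift or a turn outside -1 to 1 is refused whole. A call with a gripper value outside its range is refused whole. "claw" is the closure, from 0 (fully open) to 1 (shut), set as the call begins (left out, the last holds). The fingers move at their own pace and stop on an object; "squeeze" is the grip in N (left out, the last holds). Time passes only in rows, so rows that repeat a pose let the fingers close. It gives the time, the measured TCP pose, the force, the opening and the grip force at its end, in the units of the state.
- telemetry.sense(): the state, without advancing time (a new reading comes with each control period).
- imaging.get_image(name): name is "side" or "top" or "wrist"; returns a dict with "image" (480x640x3 uint8, red, green, blue), "fx", "fy", "cx", "cy" (pixels), "R" (3x3) and "t" (3): a world point X has camera coordinates R X + t. Camera axes: x right, y down, z forward; pixel columns grow to the right and rows downward; lengths in m; the calibration is good to about 2 mm. A picture is of the moment at which its call begins. There is no depth.
- order.close_job(): hands the job in; it is judged then, once.
The state is a dict: "time": time; "joints": joint angles; "qvel": joint speeds; "effort": joint torques, N m; "ee_pos": TCP position; "orientation": TCP orientation; "contact_force": force on the tool from outside, world axes, zero at the start; "wrist_torque": the same for the moment, N m; "grip_width": finger opening in m; "finger_force": force on a finger pad.
Only numpy, scipy, OpenCV 4.12 (cv2) and the standard library are available. Lean on these libraries where they do the work, as an engineer would, in place of code of your own. Each camera call takes 0.05 s, during which the arm holds its last target. There are 200 camera calls.

## Working session

There is one attempt and no reset: what is moved stays moved. The work goes in short steps, Python scripts to look and compute and a tool call to move; the robot and the scene stay as the last step left them, time stands still between calls to the robot, and variables do not carry over. Pictures are saved under pics/ and viewed, at most 10 in all, crops included, and the job is handed in when it is done.

Besides the shell and the picture viewer there is one more tool, called after "Emit:" as name(argument=value, ...), one argument or row to a line, values as JSON. jog_arm: Moves the arm, as the interface text tells. Its arguments: {"type":"object","properties":{"motion":{"type":"array","items":{"type":"array","items":{"type":"number"}}},"claw":{"type":"number"},"squeeze":{"type":"number"}},"required":["motion"]}

```bash
mkdir -p pics
cat > h.py <<'E'
import numpy as np,cv2,pickle
from bench import telemetry,imaging
def snap(n,f):
    d=imaging.get_image(n);cv2.imwrite(f'pics/{f}.png',d['image'][:,:,::-1]);pickle.dump(d,open(f'pics/{f}.pkl','wb'));return d
def load(f): return pickle.load(open(f'pics/{f}.pkl','rb'))
def ray(d,u,v):
    R=np.array(d['R']);t=np.array(d['t']);c=-R.T@t
    r=R.T@np.array([(u-d['cx'])/d['fx'],(v-d['cy'])/d['fy'],1]);return c,r/np.linalg.norm(r)
def onz(d,u,v,z):
    c,r=ray(d,u,v);return c+r*(z-c[2])/r[2]
def tri(a,p,b,q):
    c1,r1=ray(a,*p);c2,r2=ray(b,*q)
    s=np.linalg.lstsq(np.array([r1,-r2]).T,c2-c1,rcond=None)[0]
    x,y=c1+s[0]*r1,c2+s[1]*r2;return (x+y)/2,np.linalg.norm(x-y)
def proj(d,X):
    p=np.array(d['R'])@X+np.array(d['t']);return d['fx']*p[0]/p[2]+d['cx'],d['fy']*p[1]/p[2]+d['cy']
E
python3 -c "
from h import *
for n in ['side','top']:
    d=snap(n,n+'0');print(n,-np.array(d['R']).T@d['t'],np.array(d['R'])[2],d['fx'])
print(telemetry.sense())"
```

```text
side [-0.24147297  0.98058185  1.26709794] [ 0.44953346 -0.59657902 -0.66484069] 603.2360131340979
top [ 0.36031505 -0.00583301  1.04589944] [ 0.206983   -0.01630095 -0.97820873] 434.5318284132114
{'time': 0.1, 'joints': array([-1.32129972e+00,  5.27617879e-02,  1.40164914e+00,  1.13115935e-05,
        1.68859120e+00, -7.03136258e-02]), 'qvel': array([-0.00069261, -0.00107028, -0.00219972,  0.00082841,  0.00065886,
       -0.0005311 ]), 'effort': array([ 1.22743138e-03, -3.82582104e+01, -3.60986173e+01, -4.42402347e-05,
        4.75089721e-03, -2.75990908e-05]), 'ee_pos': array([ 0.1650029 , -0.49810723,  0.23054982]), 'orientation': array([-3.10012622e+00, -4.99996992e-01,  1.80433540e-04]), 'contact_force': array([-0.09128828,  0.34797554, -0.93271758]), 'wrist_torque': array([ 0.07358202, -0.01573496,  0.0191183 ]), 'finger_force': 0.0, 'grip_width': 0.08507271713602116}
```

View pics/top0.png

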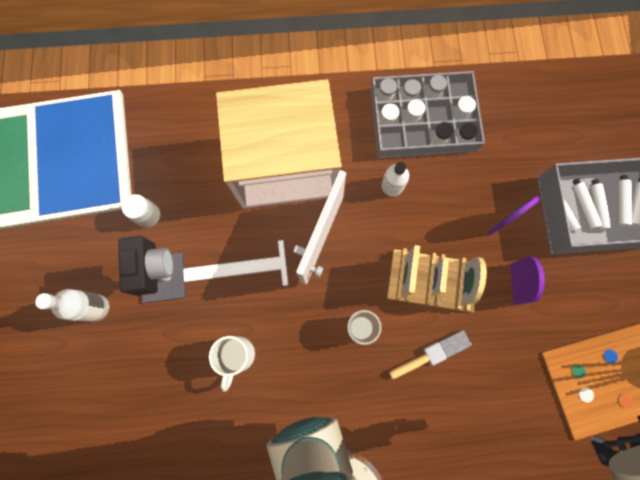

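View pics/side0.png

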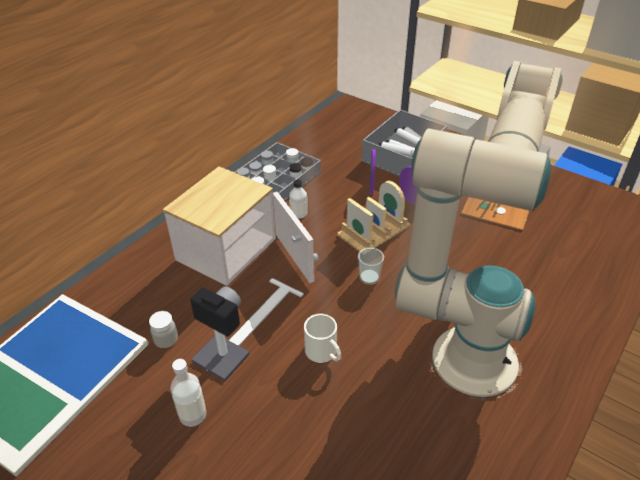

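The top view has +x up and +y left. These could be taken for the panel:
- Arched panel with a green patch in the rack's −y slot: top (478,282), side (391,200).
- Square panel: top (411,270).
- Small panel: top (440,272).
- Purple look-alikes: top (515,215) and (527,280).

I choose the one at top (478,282) and check it in a crop that also covers the door.

```bash
python3 -c "
from h import *
a=cv2.imread('pics/top0.png');b=cv2.imread('pics/side0.png')
A=cv2.resize(a[225:325,220:500],None,fx=2.8,fy=2.8,interpolation=2)
B=cv2.resize(b[165:265,180:420],None,fx=3.1,fy=3.1,interpolation=2)
w=max(A.shape[1],B.shape[1])
p=lambda x:cv2.copyMakeBorder(x,0,0,0,w-x.shape[1],0)
cv2.imwrite('pics/c1.png',np.vstack([p(A),p(B)]));print(A.shape,B.shape)"
```

```text
(280, 784, 3) (310, 744, 3)
```

View pics/c1.png

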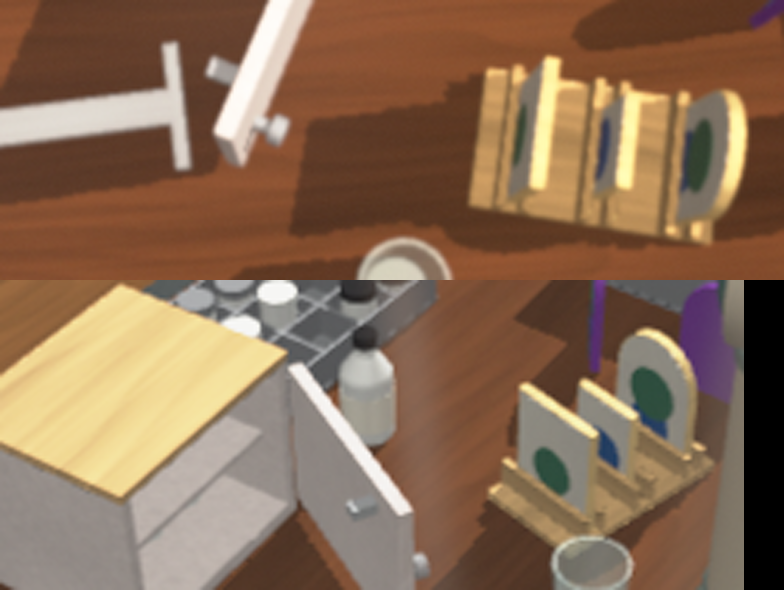

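```bash
python3 -c "
from h import *
np.set_printoptions(precision=4,suppress=True)
d=load('top0');s=load('side0')
C=lambda x,y:(220+x/2.8,225+y/2.8)
S=lambda x,y:(180+x/3.1,165+(y-280)/3.1)
P={}
def a(n,p,z): P[n]=onz(d,*p,z);print(n,P[n])
a('doortip_in',C(216,128),.183);a('doortip_out',C(240,137),.183)
a('hinge in',(337,173),.183);a('hinge out',(345.5,174),.183)
a('cab front L',(229,180),.2);a('cab front R',(341,166),.2);a('cab back L',(217,93),.2);a('cab back R',(330,82),.2)
a('cb far',C(171,42),.006);a('cb near',C(183,168),.006)
a('rail bar junction',C(175,103),.006);a('rail cam end',(185,273.5),.006)
a('sq1',C(552,57),.137);a('sq2',C(540,188),.137);a('sm1',C(632,95),.112);a('sm2',C(622,190),.112)
a('apex',C(740,138),.152)
print('tri apex',tri(d,C(740,138),s,S(662,331)))
print('tri doortip',tri(d,C(238,136),s,S(412,513)))
print('tri hingetop out',tri(d,(345.5,174),s,S(298,365)))
for n,i,j in [('door','doortip_in','hinge in'),('cab','cab front L','cab front R'),('cb','cb near','cb far'),('rail','rail bar junction','rail cam end'),('sq','sq2','sq1'),('sm','sm2','sm1')]:
  v=P[j]-P[i];print(n,np.linalg.norm(v),np.degrees(np.arctan2(v[1],v[0])))
"
```

```text
doortip_in [0.4943 0.0428 0.183 ]
doortip_out [0.4865 0.026  0.183 ]
hinge in [ 0.6953 -0.0532  0.183 ]
hinge out [ 0.6918 -0.0708  0.183 ]
cab front L [0.6897 0.1703 0.2   ]
cab front R [ 0.7034 -0.0617  0.2   ]
cab back L [0.8891 0.1906 0.2   ]
cab back R [ 0.8976 -0.0535  0.2   ]
cb far [0.6005 0.0875 0.006 ]
cb near [0.4893 0.083  0.006 ]
rail bar junction [0.5462 0.0869 0.006 ]
rail cam end [0.5348 0.3229 0.006 ]
sq1 [ 0.5372 -0.2138  0.137 ]
sq2 [ 0.4385 -0.1932  0.137 ]
sm1 [ 0.5074 -0.2782  0.112 ]
sm2 [ 0.4345 -0.2609  0.112 ]
apex [ 0.4632 -0.3421  0.152 ]
tri apex (array([ 0.4598, -0.3415,  0.1585]), np.float64(0.006372574378443651))
tri doortip (array([0.4882, 0.0275, 0.1741]), np.float64(0.0009751272977876977))
tri hingetop out (array([ 0.6936, -0.0705,  0.1811]), np.float64(0.002294971617400424))
door 0.22276153776396926 -25.51382401653242
cab 0.23236509140322334 -86.62591829569496
cb 0.11134604408998443 2.33136506179358
rail 0.23626632185601115 92.7602227798858
sq 0.10083264246328653 -11.782575856306806
sm 0.07491717094817073 -13.337075837429248
```

The choice holds: it is arch-topped, not purple, stands in the −y slot and its painted face points to +y. The door is open about 61°, with its hinge near (0.700, −0.057). First I go to the door, fingers shut.

Emit:
jog_arm(
  motion=[
    [0, 0, 0.1, 0],
    [0.71, 0.91, 0.1, 0],
    [0.71, 0.91, 0.1, 0],
    [0.71, 0.91, 0.1, 0],
    [0.71, 0.91, 0.1, 0],
    [0.71, 0.91, 0.1, 0],
    [0.71, 0.91, 0.1, 0],
    [0.71, 0.91, 0.1, 0],
    [0.71, 0.91, 0.1, 0],
    [0.71, 0.91, 0.1, 0],
    [0.71, 0.91, 0.1, 0],
    [0.71, 0.91, 0.1, 0],
    [0.71, 0.91, 0.1, 0],
    [0.71, 0.91, -0.05, 0],
    [0.71, 0.91, -0.17, 0],
    [0.71, 0.91, -0.17, 0],
  ],
  claw=1,
)

```text
time: 2.1
ee_pos: [0.5172, -0.0443, 0.1423]
orientation: [-3.1, -0.497, 0.012]
contact_force: [-0.2, -0.9, 1.1]
grip_width: 0.0002
finger_force: 0.0
```

Emit:
jog_arm(
  motion=[
    [0.01, 0.03, 0, 0],
    [0.025, 0.06, 0, 0],
    [0.04, 0.09, 0, 0],
    [0.052, 0.12, 0, 0],
    [0.067, 0.15, 0, 0],
    [0.083, 0.178, 0, -0.02],
    [0.105, 0.2, 0, -0.04],
    [0.127, 0.222, 0, -0.06],
    [0.148, 0.242, 0, -0.08],
    [0.17, 0.26, 0, -0.1],
    [0.193, 0.273, 0, -0.125],
    [0.215, 0.284, 0, -0.125],
    [0.238, 0.294, 0, -0.125],
    [0.238, 0.294, 0, -0.125],
    [0.238, 0.294, 0, -0.125],
  ],
)

```text
time: 3.98
ee_pos: [0.6388, 0.1039, 0.1461]
orientation: [3.14, 0.091, -0.001]
contact_force: [1.4, 0.0, -0.1]
grip_width: 0.0005
finger_force: 0.0
```

```bash
python3 -c "
from h import *
snap('top','top1')"
```

```text
(no output)
```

View pics/top1.png

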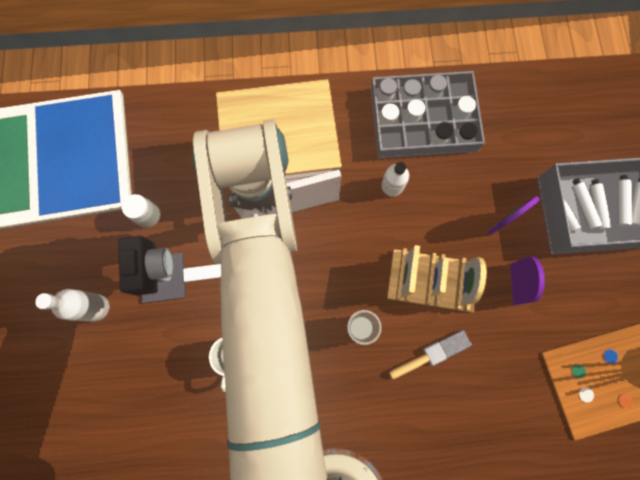

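The door has followed the tool and is nearly shut: its visible edge runs from (290,190) to (340,180). Now I press it onto the catch in small steps.

Emit:
jog_arm(
  motion=[
    [0.01, 0.002, 0, 0],
    [0.02, 0.004, 0, 0],
    [0.028, 0.004, 0, 0],
    [0.036, 0.004, 0, 0],
    [0.044, 0.004, 0, 0],
    [0.044, 0.004, 0, 0],
    [0.044, 0.004, 0, 0],
  ],
)

```text
time: 4.9
ee_pos: [0.6612, 0.1054, 0.1462]
orientation: [3.14, 0.091, 0.0]
contact_force: [-1.2, -0.4, -0.0]
grip_width: -0.0003
finger_force: 0.0
```

Emit:
jog_arm(
  motion=[
    [0.006, 0, 0, 0],
    [0.012, 0, 0, 0],
    [0.018, 0, 0, 0],
    [0.018, 0, 0, 0],
    [0.018, 0, 0, 0],
  ],
)

```text
time: 5.52
ee_pos: [0.6687, 0.1057, 0.1463]
orientation: [3.14, 0.092, -0.007]
contact_force: [-11.0, -0.2, 3.7]
grip_width: 0.0
finger_force: 5.7
```

Emit:
jog_arm(
  motion=[
    [0.002, 0, 0, 0],
    [0.004, 0, 0, 0],
    [0.004, 0, 0, 0],
    [0.004, 0, 0, 0],
  ],
)

```text
time: 6.02
ee_pos: [0.6688, 0.1056, 0.1463]
orientation: [3.14, 0.092, -0.016]
contact_force: [-24.2, -1.0, 7.7]
grip_width: 0.0001
finger_force: 12.4
```

24 N with no further travel, so the door is seated. Next I back off and go above the panel.

Emit:
jog_arm(
  motion=[
    [-0.1, 0, 0, 0],
    [-0.2, 0, 0.05, 0],
    [-0.2, 0, 0.17, 0],
    [-0.3, -0.1, 0.27, 0],
    [-0.42, -0.89, 0.27, -0.13],
    [-0.42, -0.89, 0.27, -0.13],
    [-0.42, -0.89, 0.27, -0.13],
    [-0.42, -0.89, 0.27, -0.13],
    [-0.42, -0.89, 0.27, -0.13],
    [-0.42, -0.89, 0.27, -0.13],
    [-0.42, -0.89, 0.27, -0.13],
    [-0.42, -0.89, 0.27, -0.13],
    [-0.42, -0.89, 0.27, -0.13],
    [-0.42, -0.89, 0.27, -0.13],
  ],
  claw=0.4,
)

```text
time: 7.78
ee_pos: [0.4625, -0.3385, 0.2816]
orientation: [3.123, -0.334, 0.001]
contact_force: [-0.2, 0.8, 0.2]
grip_width: 0.0516
finger_force: 0.0
```

```bash
python3 -c "
from h import *
for n in ['wrist','top','side']: d=snap(n,n+'2')
w=load('wrist2');s=telemetry.sense();print(s['ee_pos'],s['orientation'],s['grip_width'])
t=cv2.imread('pics/top2.png')[70:310,200:360];
im=cv2.imread('pics/wrist2.png');h=cv2.resize(t,(320,480))
cv2.imwrite('pics/m2.png',np.hstack([cv2.resize(im,(480,360)),cv2.resize(t,(240,360))]))"
```

```text
[ 0.46244565 -0.33863495  0.28158164] [ 3.12345773e+00 -3.33873194e-01  5.57749892e-04] 0.05093276186846146
```

View pics/m2.png

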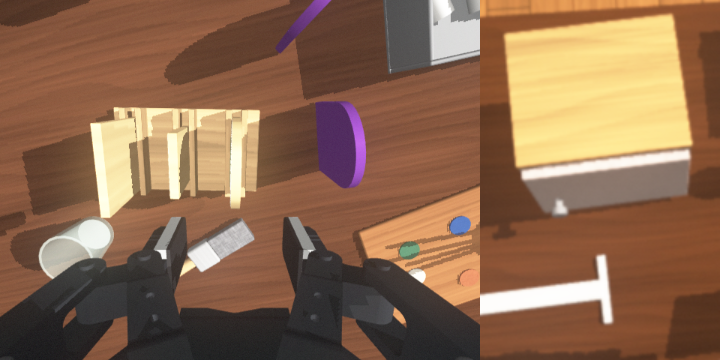

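The door is shut flush. The wrist view shows the arched panel edge-on at about (236,163) in the picture. I compare that with the predicted apex.

```bash
python3 -c "
from h import *
w=load('wrist2');print('cam',-np.array(w['R']).T@w['t'])
A=np.array([.4615,-.342,.152]);print('apex pred',proj(w,A))
im=cv2.imread('pics/wrist2.png')
x0,y0=270,140
c=cv2.resize(im[y0:y0+150,x0:x0+100],None,fx=4,fy=4,interpolation=2)
s=load('side2');t=load('top2');print('top pred',proj(t,A),'side',proj(s,A))
b=cv2.imread('pics/top2.png')[250:315,440:500];b=cv2.resize(b,(390,600*65//60*390//650*1 if 0 else 422),interpolation=2)
o=np.zeros((600,800,3),np.uint8);o[:,:400]=c;o[:422,405:795]=b
cv2.imwrite('pics/m3.png',o)"
```

```text
cam [ 0.52867589 -0.35337292  0.42417714]
apex pred (np.float64(316.5209560855151), np.float64(230.9254436096766))
top pred (np.float64(484.36140670065475), np.float64(275.0826939003623)) side (np.float64(391.94561125654593), np.float64(182.91809539334093))
```

View pics/m3.png

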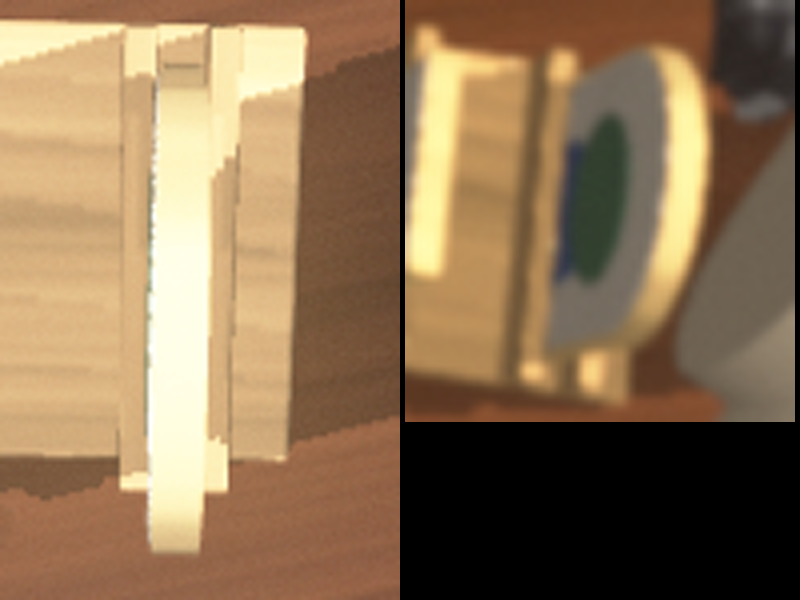

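```bash
python3 -c "
from h import *
w=load('wrist2');g=lambda x,y:(270+x/4,140+y/4)
f=onz(w,*g(185,88),.012);print('far',f)
u=np.array([np.cos(np.radians(-12.5)),np.sin(np.radians(-12.5)),0])
c=f-.05*u;print('centre from far',c)
cam,r=ray(w,*g(177,552))
# tangent: ray in panel plane coords vs arch centre
from scipy.optimize import brentq
def gap(x):
  a=cam+0; ctr=np.array([x,0,.102]); q=a-ctr; qs=np.array([q@u if 0 else (a[0]-x)/u[0],q[2]]); d=np.array([r[0]/u[0],r[2]]);d/=np.linalg.norm(d);return abs(qs[0]*d[1]-qs[1]*d[0])-.05
xc=brentq(gap,.43,.53);print('centre x from near tangent',xc)
n=onz(w,*g(177,552),.125);print('near',n,np.degrees(np.arctan2(*(f-n)[[1,0]])))
m=onz(w,*g(181,330),.152);print('mid top',m)
# rib tops of slot: edges left (123), right(235)
for x,y in [(140,25),(140,485),(228,28),(216,487)]: print(onz(w,*g(x,y),.04))
"
```

```text
far [ 0.50072926 -0.35155688  0.012     ]
centre from far [ 0.45191446 -0.3407349   0.012     ]
centre x from near tangent 0.45916759218768094
near [ 0.41551684 -0.330561    0.125     ] -13.841658566904247
mid top [ 0.46790569 -0.34241294  0.152     ]
[ 0.51974502 -0.34407104  0.04      ]
[ 0.40398831 -0.31845828  0.04      ]
[ 0.51450528 -0.36497061  0.04      ]
[ 0.39918412 -0.3380631   0.04      ]
```

Emit:
jog_arm(
  motion=[
    [-0.008, -0.004, -0.1, 0],
    [-0.008, -0.004, -0.2, 0],
    [-0.008, -0.004, -0.28, 0],
    [-0.008, -0.004, -0.33, 0],
    [-0.008, -0.004, -0.353, 0],
    [-0.008, -0.004, -0.353, 0],
    [-0.008, -0.004, -0.353, 0],
  ],
)

```text
time: 8.8
ee_pos: [0.4587, -0.3418, 0.1064]
orientation: [3.122, -0.336, 0.003]
contact_force: [-0.1, 0.1, -0.5]
grip_width: 0.0512
finger_force: 0.0
```

Emit:
jog_arm(
  motion=[
    [0, 0, 0, 0],
    [0, 0, 0, 0],
    [0, 0, 0, 0],
    [0, 0, 0, 0],
    [0, 0, 0, 0],
    [0, 0, 0, 0],
    [0, 0, 0, 0],
    [0, 0, 0, 0],
  ],
  claw=1,
  squeeze=45,
)

```text
time: 9.8
ee_pos: [0.4584, -0.3411, 0.1054]
orientation: [-3.123, 0.336, -0.001]
contact_force: [-0.0, 4.5, 5.3]
grip_width: 0.0092
finger_force: 44.3
```

Emit:
jog_arm(
  motion=[
    [0, 0, 0.02, 0],
    [0, 0, 0.06, 0],
    [0, 0, 0.11, 0],
    [0, 0, 0.16, 0],
    [0, 0, 0.22, 0],
    [0, 0, 0.28, 0],
    [0, 0, 0.34, 0],
    [0, 0, 0.38, 0],
    [0, 0, 0.38, 0],
    [0, 0, 0.38, 0],
  ],
)

```text
time: 11.05
ee_pos: [0.4578, -0.3415, 0.2935]
orientation: [-3.123, 0.336, 0.003]
contact_force: [-0.0, -0.1, -0.9]
grip_width: 0.0094
finger_force: 44.1
```

```bash
python3 -c "
from h import *
d=load('top0')
for n,p,z in [('rail j top',(283,262),.006)]: print(onz(d,*p,z))
t=load('top2');s=load('side2')
# crossbar/rail by brightness mask in unobstructed top2
im=cv2.cvtColor(cv2.imread('pics/top2.png'),cv2.COLOR_BGR2HSV)
m=((im[:,:,1]<60)&(im[:,:,2]>140)).astype(np.uint8)
m[:235]=0;m[295:]=0;m[:,:186]=0;m[:,295:]=0
cb=m.copy();cb[:,:276]=0;rl=m.copy();rl[:,270:]=0
for q,n in((cb,'bar'),(rl,'rail')):
  r=cv2.minAreaRect(cv2.findNonZero(q));print(n,r)
  P=[onz(t,u,v,.006) for u,v in cv2.boxPoints(r)];print(np.round(P,4),np.mean(P,0))
"
```

```text
[0.54556537 0.0856823  0.006     ]
bar ((280.5244140625, 262.719482421875), (45.49779510498047, 10.38056468963623), 83.6598129272461)
[[0.6003 0.1077 0.006 ]
 [0.6013 0.0823 0.006 ]
 [0.4894 0.0762 0.006 ]
 [0.4884 0.101  0.006 ]] [0.54485104 0.09179331 0.006     ]
rail ((227.4631805419922, 269.2144470214844), (13.66093921661377, 85.26090240478516), 82.64761352539062)
[[0.5486 0.3244 0.006 ]
 [0.5604 0.1193 0.006 ]
 [0.5269 0.1166 0.006 ]
 [0.5153 0.3204 0.006 ]] [0.53781688 0.22019704 0.006     ]
```

Gripped and lifted. The view point is about (0.545, 0.085, 0.17), with the lens axis at yaw 93.2°. Carrying it over.

Emit:
jog_arm(
  motion=[
    [0.01, 0.05, 0, 0.01],
    [0.03, 0.13, 0, 0.03],
    [0.05, 0.22, 0, 0.05],
    [0.07, 0.31, 0, 0.07],
    [0.09, 0.4, 0, 0.09],
    [0.11, 0.5, 0, 0.11],
    [0.13, 0.6, 0, 0.128],
    [0.15, 0.7, 0, 0.128],
    [0.165, 0.78, 0, 0.128],
    [0.172, 0.83, 0, 0.128],
    [0.174, 0.853, -0.03, 0.128],
    [0.174, 0.853, -0.08, 0.128],
    [0.174, 0.853, -0.14, 0.128],
    [0.174, 0.853, -0.18, 0.128],
    [0.174, 0.853, -0.2, 0.128],
    [0.174, 0.853, -0.2, 0.128],
    [0.174, 0.853, -0.2, 0.128],
  ],
)

```text
time: 13.18
ee_pos: [0.5454, 0.0849, 0.1957]
orientation: [3.14, 0.084, 0.002]
contact_force: [0.2, 0.8, -0.2]
grip_width: 0.0095
finger_force: 44.1
```

```bash
python3 -c "
from h import *
for n in ['wrist','top','side']: snap(n,n+'4')
s=load('side4');w=load('wrist4');t=load('top4');print(telemetry.sense()['ee_pos'],telemetry.sense()['orientation'])
c=np.radians(3.2);u=np.array([np.cos(c),np.sin(c),0]);n=np.array([-np.sin(c),np.cos(c),0]);V=np.array([.545,.085,.17])
def out(off): 
  a=np.linspace(0,np.pi,25);Q=[(-.05,-.07),(.05,-.07)]+[(.05*np.cos(x),.02+.05*np.sin(x)) for x in a];return [V+u*x+n*off+np.array([0,0,z]) for x,z in Q]
p=[proj(s,X) for X in out(.005)];p=np.array(p);print(p.min(0),p.max(0), 'corners',p[:2])
x0,y0=180,230
im=s['image'][:,:,::-1][y0:y0+120,x0:x0+160]
im=cv2.resize(im,None,fx=5,fy=5,interpolation=2).copy();print(im.shape)
for q in p: cv2.circle(im,tuple(int(v) for v in (q-[x0,y0])*5+2),1,(0,0,255),-1)
cv2.imwrite('pics/m4.png',im)
wi=w['image'][:,:,::-1].copy()
for X in out(0): cv2.circle(wi,tuple(int(v) for v in proj(w,X)),2,(0,0,255),-1)
cv2.imwrite('pics/m5.png',wi)
"
```

```text
[0.54544009 0.08509083 0.19571569] [3.14044578e+00 8.44231248e-02 2.53260053e-03]
[266.36570218 224.47342551] [298.07432472 271.31918121] corners [[298.07432472 271.31918121]
 [268.51573529 257.54464926]]
(600, 800, 3)
```

View pics/m4.png

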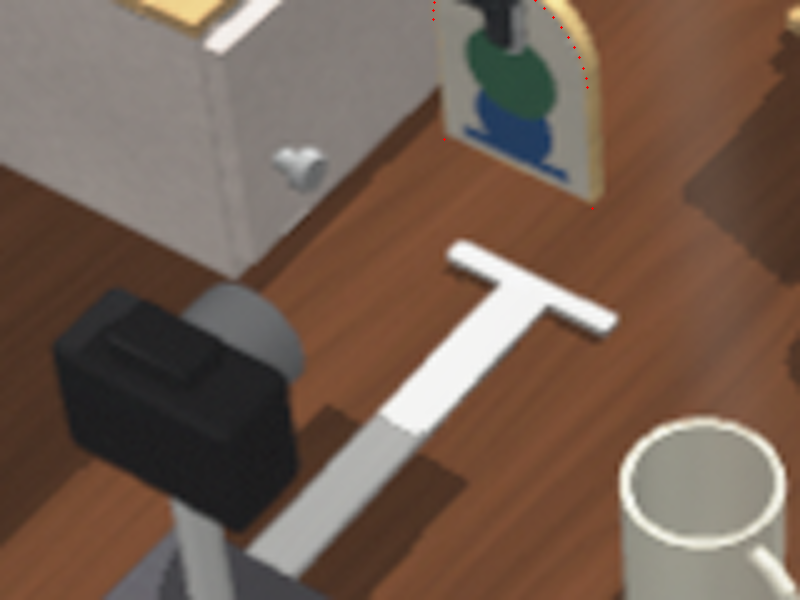

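View pics/m5.png

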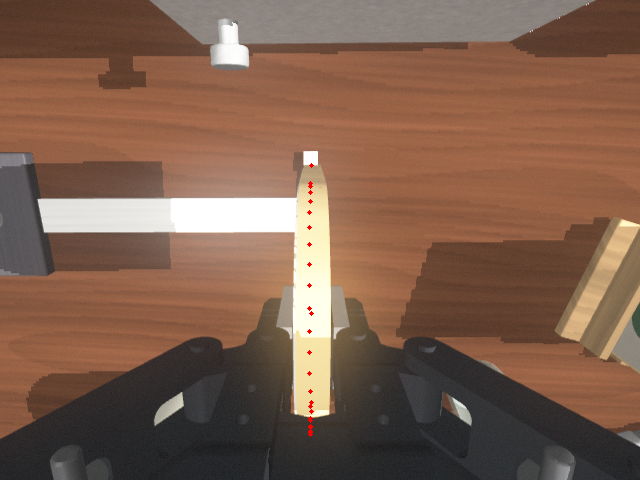

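Painted face towards the lens, right way up and nearly aligned. In the side view its bottom corners (447,133) and (590,197) lie about 2 px above the prediction, so it is slightly high. I fit the bottom edge.

```bash
python3 -c "
from h import *
s=load('side4');w=load('wrist4')
im=s['image'].astype(float);b=im[:,:,2]
c=np.radians(3.2);u=np.array([np.cos(c),np.sin(c),0]);n=np.array([-np.sin(c),np.cos(c),0]);V=np.array([.545,.085,.17])
p0,p1=[np.array(proj(s,V+u*x+n*.005-[0,0,.07])) for x in(.05,-.05)]
pts=[]
for col in range(271,297):
  y=p0[1]+(col-p0[0])/(p1[0]-p0[0])*(p1[1]-p0[1])
  r=np.arange(int(y)-5,int(y)+5);g=im[r,col,1]+im[r,col,2]  # panel bright in g+b
  d=g[:-1]-g[1:];k=d.clip(0);pts.append((col,((r[:-1]+.5)*k**2).sum()/(k**2).sum(),y))
P=np.array(pts);a=np.polyfit(P[:,0]-284,P[:,1]-P[:,2],1);res=P[:,1]-P[:,2];print('slope diff,offset px',a,res.round(1))
q=np.array(proj(s,V+[0,0,.01]))-proj(s,V);print('px per 10mm z',q)
print('y+10',np.array(proj(s,V+n*.01))-proj(s,V),'x+10',np.array(proj(s,V+u*.01))-proj(s,V))
# left/right silhouette on rows above the bottom
for row in (246,250,254): print(row,im[row,262:276].sum(1).astype(int))
print([proj(s,V+u*.05+n*.005+[0,0,z]) for z in(-.06,-.03,0)])
# bar ends in side view (calibration check), lens in top view
t0=load('top0');print('lens y from top ~',onz(t0,173,264,.17))
for x,y in((458,248),(608,324)): print('bar end side',onz(s,180+x/5,230+y/5,.006))
"
```

```text
slope diff,offset px [ 0.00638338 -1.42159245] [-1.3 -1.3 -2.1 -2.5 -2.2 -1.8 -1.3 -1.1 -0.9 -1.1 -0.9 -1.  -0.8 -1.
 -0.8 -1.1 -0.8 -1.3 -2.3 -2.1 -2.4 -2.3 -1.5 -1.1 -1.1 -1. ]
px per 10mm z [-0.17733733 -2.75037268]
y+10 [-2.18012118  2.14282892] x+10 [-3.02661881 -1.36008613]
246 [377 374 374 374 369 355 371 398 399 399 397 397 368 285]
250 [378 353 269 166 166 167 291 395 400 401 399 400 360 259]
254 [167 168 166 174 208 234 283 368 402 400 389 379 392 364]
[(np.float64(268.287843156804), np.float64(254.95097604685697)), (np.float64(267.59317995574514), np.float64(247.04491412121877)), (np.float64(266.881567441977), np.float64(238.94594962686534))]
lens y from top ~ [0.52866849 0.2953166  0.17      ]
bar end side [0.59570616 0.08684401 0.006     ]
bar end side [0.48906917 0.08306273 0.006     ]
```

Emit:
jog_arm(
  motion=[
    [-0.002, 0, -0.003, 0],
    [-0.002, 0, -0.006, 0],
    [-0.002, 0, -0.006, 0],
    [-0.002, 0, -0.006, 0],
    [-0.002, 0, -0.006, 0],
    [-0.002, 0, -0.006, 0],
    [-0.002, 0, -0.006, 0],
    [-0.002, 0, -0.006, 0],
  ],
)

```text
time: 14.32
ee_pos: [0.5441, 0.0851, 0.1918]
orientation: [3.14, 0.085, 0.0]
contact_force: [-0.1, 0.4, -1.4]
grip_width: 0.0096
finger_force: 44.1
```

```bash
python3 -c "
from h import *
s=telemetry.sense();print(s['ee_pos'],s['orientation'],s['grip_width'],s['finger_force'],abs(s['qvel']).max(),s['time'])
from bench import order
print(order.close_job())"
```

```text
[0.54407881 0.08510868 0.19183719] [3.14035097e+00 8.45496664e-02 3.36697881e-05] 0.009624681840040047 44.11508023738861 0.0006507564638885691 14.325
the job is handed in; nothing more can be done
None
```

The cabinet door is shut and seated, and I handed the job in at 14.3 s with the arched panel held plumb over the crossbar, painted face to the lens and its middle a few mm or less from lens height; the hand-in gave no verdict.

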